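# Mount the webcam and run its boom out to the red clip

### The arm

A 6-joint arm with a two-finger parallel gripper is mounted at the origin on a cart in front of the work surface, level with it; the furniture and walls round the work are solid. World frame = base frame: x ahead of the robot, y to its left, z up, the work surface at z = 0. Lengths are in mm, angles in degrees, forces in N, time in s.
With the tool pointing down it reaches from about 300 to 850 mm from the base axis. Payload 4.2 kg.
Tool frame: the origin (TCP) lies at the very end of the fingers, on their centre line; the grasp point (between the pads) lies 19 mm behind it (env.tcp_to_grasp is the distance from the TCP to the grasp point, in mm); z points along the fingers, y is the line along which they close (so a half turn about z gives the same grasp; the last joint's range is limited). The gripper opens to 91 mm and grips with 3 to 60 N. Pads are 32 mm wide; open, the fingers measure 118 mm over their backs; the gripper's body (76 mm by 178 mm) begins 60 mm behind the grasp point.
Start: joints at [65.317, 18.312, 89.639, -0, 72.044, -1.146], TCP at [229.626, 527.176, 213.976] pointing down, gripper open.
Joint ranges: [-177.97, 177.97], [-48.28, 115.42], [12.27, 149.76], [-77.06, 257.06], [2.81, 150.46], [-146.56, 146.56]. Speed limits (degrees/s): [147.25, 147.25, 180, 180, 180, 180].

### API

Orientations are given as [roll, pitch, yaw] about the fixed x, y, z axes, in that order (R = Rz(yaw) Ry(pitch) Rx(roll)).
In Python, from workcell import env gives the robot as it stands.
- The arm moves only by the tool move_arm, never from a script. Its argument "plan" is a list of rows, each a list of 3 entries, a list of its own where there are three numbers: the shift along the world's x, y, z in cm, then the turn about the world's z in degrees, then the closure, from 0 (fully open) to 1 (shut). In form: [[[x, y, z], turn, claw], ...]. A call has 1 to 5 rows; each row shifts and turns the commanded pose from where the row before left it; what a row does not reach is not made up. A row lasts 1/10 s, in which the tool goes at most 50 mm and 8.59 degrees, less where a joint would pass 70% of its speed; a pose out of reach is approached as far as the arm can. A call is refused whole if a number of a shift passes 5 or a number of a turn 8.59, either way. A call with a gripper value outside its range is refused whole. The fingers move at their own pace and stop on an object; "squeeze" is the grip in N (left out, the last holds). Time passes only in rows, so rows that do not move let the fingers close. It gives the time, the measured TCP pose, the force, the opening and the grip force at its end, in the units of the state.
- env.state(): the state, without advancing time (a new reading comes with each control period).
- env.grab_frame(name): name is "side" or "top"; returns a dict with "frame" (384x512x3 uint8, red, green, blue), "z_map" (384x512 float32, mm along the optical axis (not along the pixel's ray), 0 where there is no reading), "fovy" (degrees; the focal length in pixels is half the picture's height over the tangent of half this angle, whatever the lens; pixels are square), "cx", "cy" (the principal point, pixels), "position" and "orientation" of the camera in the world. Camera axes: x right, y down, z forward; pixel columns grow to the right and rows downward; lengths in mm; the calibration is good to about 2 mm. A picture is of the moment at which its call begins.
- env.job_done(): hands the job in; it is judged then, once.
Trained networks look in a picture, given as the dict that the camera call returned (one of the last four; its "shot" number tells which), for a name from the list of things; names that differ only in an ending like _2 or _b are one class to them, and where a whole thing is asked for, a point or a joint stands for the part that bears it (a point fixed in the world has none). Each returns a list of dicts, best first, with "score" (0 to 1); they miss things now and then, are a little off and sometimes report something else, mostly with a low value. They report only what shows in the picture. A call takes as long as a camera call.
- env.search_frame(picture, label): "point" ([column, row] in pixels, amid what is visible of it).
- env.landmark_of(picture, label): "point" ([column, row] in pixels: a listed point, or the origin of a listed thing).
The state is a dict: "time_s": time; "qpos": joint angles; "qvel": joint speeds; "effort": joint torques, N m; "ee_pos": TCP position; "ee_rot": TCP orientation; "force": force on the tool from outside, world axes, zero at the start; "torque": the same for the moment, N m; "gripper_width": finger opening in mm; "gripper_force": force on a finger pad.
Only numpy, scipy, OpenCV 4.12 (cv2) and the standard library are available. Lean on these libraries where they do the work, as an engineer would, in place of code of your own. Each camera call takes 0.05 s, during which the arm holds its last target. There are 200 camera calls.

### The job

First hang the webcam on the boom stand: put the eye of its bracket over the steel post, lying flat on the boom's head with the lens looking outward along the boom, and let go of it. Then press the blue lock button fully down, draw the boom out by its orange grip until the orange pointer stands over the red clip on the rule, and finish while still holding the grip there (a spring would pull the boom back in). Leave the phone, mouse, can, glue stick, power bank and the red clip itself where they are.

Things in the scene. Friction and masses are not known exactly. Their poses are not given: they have to be found in the camera images.
- stand: Boom stand, fixed: dark base 120x140 mm, column, grey sleeve 34x125x34 mm (top z = 117 mm). Origin on the worktop under the sleeve's axis; z up. The boom slides out along its +y. White rule, 22 mm wide, 5 mm ticks, beside the boom on the -x side, 30 to 52 mm from its axis, top z = 98 mm. (Room: tall cupboard fronts at x = 0.42, right of y = -0.2.)
- boom: The telescoping boom, an aluminium bar 16x14 mm with its top at z = 107 mm. Same origin and axes as the stand when fully in; it slides 0 to 100 mm along +y. A spring draws it in with about 4 N, 5.5 N far out. A lock holds it fully in until the blue button is pressed.
- boom_grip (a point): Centre of the top of the orange grip fin on the boom: 13 mm thick along the boom's x, 26 mm long along y, 41 mm tall above the bar (world z from 107 to 148 mm). Moves with the boom. Pinch it from above across x.
- post_foot (a point): Foot of the steel post on the boom's black head (44 mm wide, flat top at z = 111 mm, from 21 mm behind the post to 41 mm in front of it). Post 8 mm in diameter, 22 mm tall, upper 8 mm tapered to 3 mm; it stands 50 mm farther out (+y) than the grip fin's centre. Axes as the boom's.
- pointer (a point): Point under the orange pointer (3 mm wide, sticking out from the boom's side over the white rule), on the rule's centre line, 41 mm from the boom's axis; 27 mm farther out (+y) than the grip fin's centre. Axes as the boom's; its y offset from clip_mark is 0 when the boom is set.
- clip_mark (a point): Middle of the red clip on the white rule, 8 mm wide along y; axes as the stand's. The clip sits tight on the rule (20 N to push) and is to stay where it is. It stands 30 to 80 mm out (+y) from the pointer's place when the boom is in.
- lock_button (a joint): How far the blue lock button is pressed: 0 up (locked), 0.008 m fully down (released). It yields at about 3 N and stays down by itself.
- button_top (a point): Centre of the top of the blue lock button (22 mm in diameter, on top of the sleeve, top at z = 132 mm when up, pressed straight down).
- webcam: Webcam on a steel bracket, loose, about 0.15 kg. Origin: centre of the eye (14 mm hole) at the plate's underside. Plate 32 mm wide (x), 6 mm thick, y from -26 to +50 mm. Black housing on it 38 mm wide (x), y 26 to 60, z 6.5 to 36.5 mm. Lens looks along +y, z up. Centre of mass at about y = 20 mm.
- webcam_grip (a point): Centre of the black camera housing (43 mm from the eye along the webcam's +y, 21.5 mm above its underside); grip it from above across x (38 mm).
- phone: Dark phone lying flat, 149x73x8 mm, a bystander.
- mouse: Black computer mouse, 104x60x36 mm, a bystander.
- can: Green drinks can, 66 mm in diameter, 115 mm tall, a bystander.
- glue_stick: Glue stick standing upright, 27 mm in diameter, 90 mm tall, a bystander.
- power_bank: Black power bank lying flat, 68x128x23 mm, a bystander.

How it is judged:
By the outcome, as a careful person would: the job done as asked, in the order asked, and still so for the second after the job is handed in, while the arm keeps its last pose, push and grip.
It also fails if it takes over 64 s, if anything falls off the work surface, if the arm or the gripper's body presses on something with over 40 N, if the wrist force passes 120 N, or if a joint passes its speed limit or range.

## Working session

There is one attempt and no reset: what is moved stays moved. The work goes in short steps, Python scripts to look and compute and a tool call to move; the robot and the scene stay as the last step left them, time stands still between calls to the robot, and variables do not carry over. Pictures are saved under pics/ and viewed, at most 10 in all, crops included, and the job is handed in when it is done.

Besides the shell and the picture viewer there is one more tool, called after "Emit:" as name([rows], argument=value, ...), one row to a line, values as JSON. move_arm: Moves the arm, as the interface text tells. Its arguments: {"type":"object","properties":{"plan":{"type":"array","items":{"type":"array"}},"squeeze":{"type":"number"}},"required":["plan"]}

```bash
ls; mkdir -p pics
cat > h.py <<'E'
import numpy as np, cv2
from scipy.spatial.transform import Rotation as Ro
from workcell import env
def cam(p):
    o=np.array(p["orientation"],float)
    if o.shape==(3,3): R=o
    elif o.size==4: R=None
    else: R=Ro.from_euler('xyz',o,degrees=True).as_matrix()
    return R,np.array(p["position"],float),192/np.tan(np.radians(p["fovy"])/2)
def ray(p,uv):
    R,t,f=cam(p); return t,R@np.array([(uv[0]-p["cx"])/f,(uv[1]-p["cy"])/f,1])
def atz(p,uv,z):
    t,d=ray(p,uv); return t+d*(z-t[2])/d[2]
def depth(p,uv):
    t,d=ray(p,uv); c,r=int(round(uv[0])),int(round(uv[1])); w=p["z_map"][max(r-1,0):r+2,max(c-1,0):c+2]; return t+d*np.median(w)
def tri(p,a,q,b):
    t,d=ray(p,a);s,e=ray(q,b)
    k=np.linalg.lstsq(np.stack([d,-e],1),s-t,rcond=None)[0]
    A,B=t+d*k[0],s+e*k[1]; return (A+B)/2,np.linalg.norm(A-B)
def save(p,n): cv2.imwrite("pics/"+n,p["frame"][:,:,::-1])
E
cat > look.py <<'E'
from h import *
np.set_printoptions(precision=1,suppress=True)
s=env.grab_frame("side");t=env.grab_frame("top")
for p in (s,t): print(p["position"],p["orientation"],p["fovy"],p["cx"],p["cy"])
cv2.imwrite("pics/a.png",np.vstack([s["frame"],t["frame"]])[:,:,::-1]); save(s,"s.png");save(t,"t.png")
for l in ["stand","boom_grip","post_foot","pointer","clip_mark","button_top","webcam","webcam_grip","phone","mouse","can","glue_stick","power_bank"]:
    a=env.landmark_of(s,l);b=env.landmark_of(t,l)
    print(l)
    for n,p,x in(("s",s,a),("t",t,b)):
        for y in x[:2]: print("  ",n,np.array(y["point"]),round(y["score"],2),depth(p,y["point"]))
    if a and b: print("   tri",*tri(s,a[0]["point"],t,b[0]["point"]))
E
python3 look.py; python3 -c "
from workcell import env;print(env.state())"
```

```text
pics
[ -70.1 -244.   867.1] [-130.7   -0.3  -55.3] 42.08902585425014 257.93754945027297 190.30420621655514
[ 453.1  240.  1329.7] [-172.3   -0.6  -89. ] 49.89584273889915 251.77258520311162 189.20096490687814
stand
   s [250.4 189.9] 0.61 [733.3 329.4  18.7]
   t [292.7 210.6] 0.57 [565.5  96.3  15.5]
   tri [524.5 145.2 263.7] 58.19754907582688
boom_grip
   s [288.6 198.9] 0.57 [756.8 226.9  22.5]
   t [293.8 201.2] 0.71 [583.2 105.8 130.9]
   t [262.4 215.8] 0.69 [541.4 195.7  94.7]
   tri [572.1 117.8 213.9] 6.845670447505579
post_foot
   s [246.6 209.3] 0.89 [572.4 225.  127.8]
   t [251.  204.6] 0.65 [572.9 230.6 110.7]
   tri [573.2 228.7 124.8] 5.153430155604795
pointer
   s [244.3 233.1] 0.97 [535.4 204.9  96.9]
   t [264.7 214.9] 0.92 [544.2 188.9  95.2]
   tri [537.9 195.8 101.8] 17.605339708955565
clip_mark
   s [218.  218.4] 0.36 [538.2 278.8  97.6]
   t [238.6 216.9] 0.53 [536.8 266.9  96.4]
   t [218.4 156.4] 0.43 [729.9 335.8  50.5]
   tri [533.4 269.5 107.1] 7.788246899216755
button_top
   s [293.5 230.9] 0.4 [571.8 105.3 131.3]
   s [246.  194.9] 0.22 [729.  340.6  -
[... 1140 characters left out ...]
0.75 [757.8 124.2  20.2]
{'time_s': 1.4, 'qpos': array([ 6.53172668e+01,  1.83107384e+01,  8.96376166e+01,  1.49683952e-03,
        7.20448049e+01, -1.14605120e+00]), 'qvel': array([ 0.09585256,  0.01058678, -0.02718979, -0.00861578,  0.08490003,
       -0.03247133]), 'effort': array([ 1.74710272e-03, -4.12354410e+01, -2.32229751e+01,  7.29626510e-02,
        3.76819808e-02, -2.23516011e-06]), 'ee_pos': array([229.62043839, 527.18593259, 213.99697228]), 'ee_rot': array([ 1.79993133e+02, -1.28690201e-03,  1.56462857e+02]), 'force': array([-0.28444526, -0.69415274,  0.04530731]), 'torque': array([-0.03840093, -0.00186086, -0.0013892 ]), 'gripper_force': 0.0, 'gripper_width': 91.34816505870488}
```

```bash
cat > snap.py <<'E'
import sys
from h import *
for n in ("side","top"):
    p=env.grab_frame(n); np.savez("%s_%s.npz"%(sys.argv[1],n),**p)
E
python3 snap.py a; python3 -c "
import cv2
a=cv2.imread('pics/s.png')[170:370,100:350];b=cv2.imread('pics/t.png')[120:280,140:350]
cv2.imwrite('pics/c1.png',cv2.resize(a,None,fx=3,fy=3,interpolation=2));cv2.imwrite('pics/c2.png',cv2.resize(b,None,fx=3.6,fy=3.6,interpolation=2))"
```

```text
(no output)
```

View pics/c1.png

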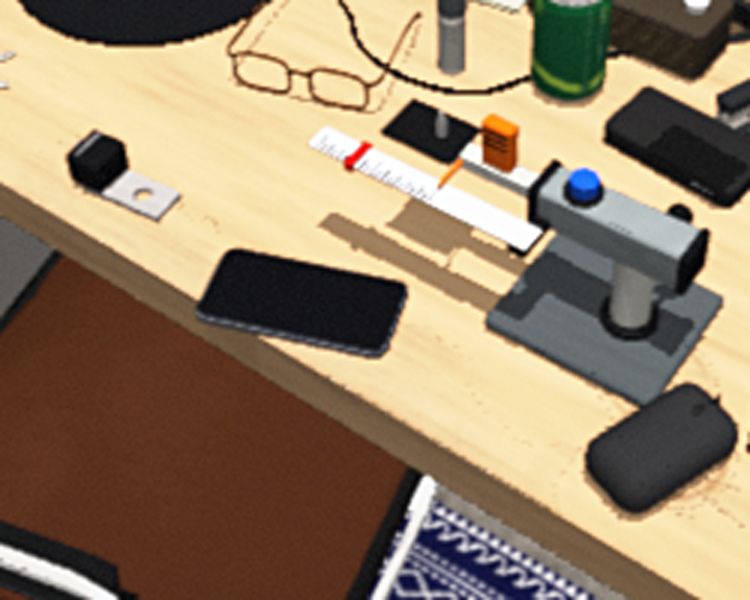

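View pics/c2.png

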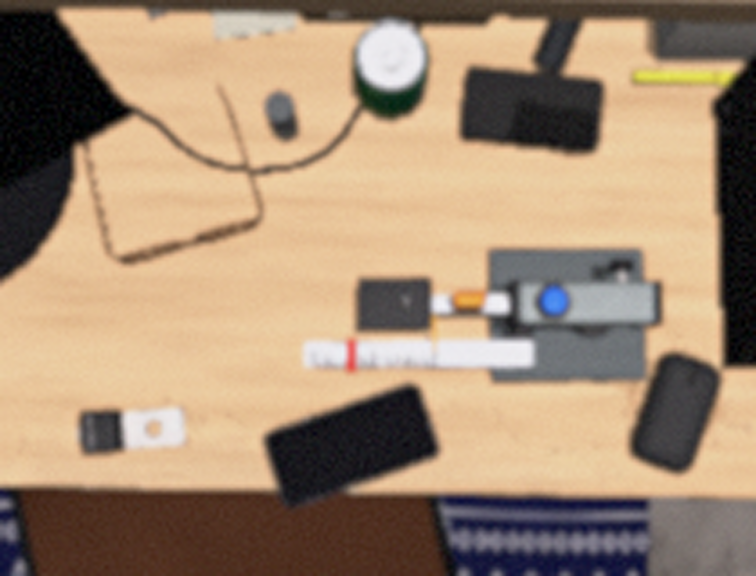

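```bash
cat > meas.py <<'E'
from h import *
import sys
np.set_printoptions(precision=1,suppress=True)
def cloud(p):
    v,u=np.mgrid[0:384,0:512]; R,t,f=cam(p)
    d=np.stack([(u-p["cx"])/f,(v-p["cy"])/f,np.ones(u.shape)],-1)
    return d@R.T*p["z_map"][...,None]+t
def box(m,P,z0,z1,x0,x1,y0,y1):
    return m&(P[...,2]>z0)&(P[...,2]<z1)&(P[...,0]>x0)&(P[...,0]<x1)&(P[...,1]>y0)&(P[...,1]<y1)
def rep(n,P,m):
    Q=P[m]; 
    if len(Q)<3: print(n,"few");return
    r=cv2.minAreaRect(Q[:,:2].astype(np.float32))
    v,u=np.nonzero(m)
    print(n,len(Q),"mean",Q.mean(0),"rect",np.array(r[0]),np.array(r[1]),round(r[2],1),"z",np.percentile(Q[:,2],[10,50,90]),"px",u.mean(),v.mean())
if __name__=="__main__":
  for n in("side","top"):
    p=dict(np.load(sys.argv[1]+"_%s.npz"%n)); P=cloud(p)
    h=cv2.cvtColor(p["frame"],cv2.COLOR_RGB2HSV); H,S,V=h[...,0],h[...,1],h[...,2]
    print(n)
    W=(450,650,50,350)
    rep("button",P,box((H>100)&(H<130)&(S>140)&(V>80),P,120,140,*W))
    org=(H>5)&(H<20)&(S>170)
    rep("fin top",P,box(org,P,142,154,*W))
    rep("pointer",P,box(org,P,90,120,500,560,150,350))
    rep("clip",P,box(((H<4)|(H>174))&(S>150),P,90,120,*W))
    rep("rule",P,box((S<40)&(V>170),P,92,103,500,560,100,400))
    rep("head",P,box((V<110),P,104,117,530,620,180,300))
    rep("sleeve",P,box((V>0),P,114,121,530,620,0,300))
    rep("post",P,box((V>0),P,119,140,530,620,200,280))
    rep("plate",P,box((V>120),P,2,12,400,540,380,560))
    rep("house",P,box((V<120),P,32,42,400,540,380,560))
    rep("all cam",P,box((V>=0),P,3.5,42,400,540,380,560))
E
python3 meas.py a
```

```text
side
button 84 mean [574.2 104.7 129.3] rect [574.6 105.7] [19.6 20.5] 76.6 z [123.5 130.5 132.7] px 294.26190476190476 231.02380952380952
fin top 56 mean [573.4 175.1 146.6] rect [574.9 175.7] [24.3 14.5] 87.8 z [144.  146.8 148.4] px 266.0357142857143 211.76785714285714
pointer 12 mean [548.4 208.2 102.3] rect [533.  230.6] [16.9 77. ] 30.3 z [101.1 102.8 104.5] px 246.58333333333334 227.16666666666666
clip 25 mean [529.4 270.4 100. ] rect [529.8 271.5] [25.7  7.3] 1.2 z [ 98.8 100.  101.2] px 218.44 221.44
rule 613 mean [533.1 208.   97.3] rect [534.8 215.5] [ 27.8 189.9] 0.7 z [95.6 97.3 99.2] px 242.90375203915173 233.20554649265907
head 347 mean [572.  234.2 110.3] rect [573.2 235.6] [44.5 60.5] 0.5 z [108.6 110.3 112.1] px 243.164265129683 213.63976945244957
sleeve 652 mean [574.6  78.5 116.8] rect [576.5 121.7] [ 39.2 212.5] 0.3 z [114.9 116.7 118.9] px 305.2009202453988 240.52914110429447
post 19 mean [572.3 225.7 125.4] rect [572.4 225.5] [5.  7.7] 52.8 z [119.9 124.7 131.7] px 246.31578947368422 210.0
plate 338 mean [470.5 452.2   4.4] rect [478.7 470.2] [123.2 178.2] 1.5 
[... 855 characters left out ...]
2 109.3 111.9] px 249.12448132780082 204.0746887966805
sleeve 300 mean [577.   84.3 116.7] rect [576.7 125.6] [ 37.7 216.7] 0.2 z [114.5 116.5 119. ] px 300.50666666666666 203.91666666666666
post 6 mean [573.6 227.3 127. ] rect [573.8 227.1] [4.2 5.9] 43.4 z [124.5 127.1 129.5] px 252.16666666666666 203.83333333333334
plate 252 mean [472.5 458.4   4.2] rect [479.  470.9] [120.4 179.5] 0.9 z [2.2 3.7 6.7] px 178.59920634920636 238.0079365079365
house 96 mean [466.4 487.7  34.9] rect [466.8 487.8] [34.3 28.5] 2.9 z [32.8 34.6 38.2] px 167.46875 239.61458333333334
all cam 292 mean [468.2 470.9  19.7] rect [473.1 473.8] [114.6 169.6] 9.0 z [ 4.  21.9 35.4] px 173.6917808219178 239.22602739726028
```

```bash
cat > eye.py <<'E'
from meas import *
for n in("side","top"):
    p=dict(np.load("a_%s.npz"%n)); P=cloud(p)
    h=cv2.cvtColor(p["frame"],cv2.COLOR_RGB2HSV); S,V=h[...,1],h[...,2]
    R,t,f=cam(p); 
    reg=(P[...,0]>430)&(P[...,0]<510)&(P[...,1]>400)&(P[...,1]<475)
    pl=(reg&(S<50)&(V>130)).astype(np.uint8)
    c=max(cv2.findContours(pl,cv2.RETR_EXTERNAL,cv2.CHAIN_APPROX_NONE)[0],key=cv2.contourArea)
    w=np.array([atz(p,q[0],6)[:2] for q in c],np.float32); r=cv2.minAreaRect(w); print(n,"plate rect",r)
    fill=cv2.drawContours(np.zeros_like(pl),[c],-1,1,-1)
    wt=np.where((fill>0),np.clip(S.astype(float)-35,0,None),0); wt[wt<25]=0
    er=cv2.erode(fill,np.ones((3,3),np.uint8)); wt*=er
    v,u=np.mgrid[0:384,0:512]; c0=((u*wt).sum()/wt.sum(),(v*wt).sum()/wt.sum())
    print("hole px",c0,"z6",atz(p,c0,6)[:2],"z3",atz(p,c0,3)[:2])
    H=box(V<120,P,31,42,400,540,380,560); Q=P[H][:,:2].astype(np.float32); print("house",cv2.minAreaRect(Q))
E
python3 eye.py
```

```text
side plate rect ((469.9808044433594, 447.08538818359375), (33.99400329589844, 54.257537841796875), 5.10645055770874)
hole px (np.float64(147.15037593984962), np.float64(234.6578947368421)) z6 [469.3 445.1] z3 [471.2 447.5]
house ((464.6644592285156, 487.53839111328125), (38.26228713989258, 31.66575813293457), 3.7631454467773438)
top plate rect ((471.0063781738281, 446.32843017578125), (33.559757232666016, 54.68416213989258), 7.291868209838867)
hole px (np.float64(182.20876288659792), np.float64(238.47938144329896)) z6 [471.1 446.6] z3 [471.2 447.1]
house ((466.813720703125, 487.7693176269531), (34.27497100830078, 28.5147762298584), 2.9325265884399414)
```

Emit:
move_arm([
  [[3, -0.5, -1.5], -7.6, 0],
  [[3, -0.5, -1.5], -7.6, 0],
  [[3, -0.5, -1.5], -7.6, 0],
  [[3, -0.5, -1.5], -7.6, 0],
  [[3, -0.5, -1.5], -7.6, 0],
], squeeze=25)

```text
time_s: 2.0
ee_pos: [380.8, 501.9, 138.4]
ee_rot: [180.0, -0.0, 118.2]
force: [0.4, 0.4, -0.4]
gripper_width: 91.2
gripper_force: 0.0
```

Emit:
move_arm([
  [[2.9, -0.45, -1.5], -7.6, 0],
  [[2.9, -0.45, -1.5], -7.6, 0],
  [[2.9, -0.47, -1.5], -7.6, 0],
  [[0, 0, 0], 0, 0],
  [[0, 0, 0], 0, 0],
])

```text
time_s: 2.5
ee_pos: [466.7, 488.1, 93.3]
ee_rot: [-179.9, 0.0, 95.7]
force: [0.5, 0.1, 0.6]
gripper_width: 90.9
gripper_force: 0.0
```

Emit:
move_arm([
  [[0, 0, -3], 0, 0],
  [[0, 0, -3], 0, 0],
  [[0, 0, -1.8], 0, 0],
  [[0, 0, -0.7], 0, 0],
  [[0, 0, 0], 0, 0],
])

```text
time_s: 3.0
ee_pos: [465.6, 488.8, 8.9]
ee_rot: [-180.0, 0.0, 95.8]
force: [0.4, -0.3, -0.1]
gripper_width: 91.0
gripper_force: 0.0
```

Emit:
move_arm([
  [[0, 0, 0], 0, 0.3],
  [[0, 0, 0], 0, 0.7],
  [[0, 0, 0], 0, 0.8],
  [[0, 0, 0], 0, 0.9],
  [[0, 0, 0], 0, 1],
], squeeze=25)

```text
time_s: 3.5
ee_pos: [466.8, 488.6, 9.4]
ee_rot: [180.0, -0.0, 95.7]
force: [0.5, 0.9, 0.5]
gripper_width: 54.1
gripper_force: 0.0
```

Emit:
move_arm([
  [[0, 0, 0], 0, 1],
  [[0, 0, 0], 0, 1],
  [[0, 0, 0], 0, 1],
])

```text
time_s: 3.8
ee_pos: [466.8, 488.5, 9.0]
ee_rot: [180.0, -0.0, 95.7]
force: [0.2, -0.4, -0.2]
gripper_width: 38.1
gripper_force: 25.0
```

Emit:
move_arm([
  [[0, 0, 1], 0, 1],
  [[0, 0, 3], 0, 1],
  [[0, 0, 4], 0, 1],
  [[0, 0, 4], 0, 1],
  [[0, 0, 4], 0, 1],
])

```text
time_s: 4.3
ee_pos: [466.3, 488.2, 170.9]
ee_rot: [-180.0, 0.0, 95.7]
force: [0.7, -0.6, -1.9]
gripper_width: 37.7
gripper_force: 25.0
```

Emit:
move_arm([
  [[2, -4, 0], -1, 1],
  [[2, -4.5, 0], -1, 1],
  [[2.5, -4.5, 0], -1, 1],
  [[2, -4.5, 0], -1, 1],
  [[2, -4.4, 0], -0.7, 1],
])

```text
time_s: 4.8
ee_pos: [571.2, 268.9, 169.5]
ee_rot: [180.0, -0.0, 90.9]
force: [1.3, 0.5, -1.3]
gripper_width: 38.1
gripper_force: 25.0
```

Emit:
move_arm([
  [[0, 0, 0], 0, 1],
  [[0, 0, 0], 0, 1],
])

```text
time_s: 5.0
ee_pos: [571.2, 269.8, 169.3]
ee_rot: [-180.0, -0.0, 90.8]
force: [0.2, -0.3, -2.4]
gripper_width: 37.9
gripper_force: 25.0
```

```bash
python3 snap.py b; python3 -c "
import numpy as np,cv2
a=np.load('b_side.npz')['frame'][150:260,190:330,::-1];b=np.load('b_top.npz')['frame'][150:260,200:340,::-1]
f=lambda x:cv2.resize(x,None,fx=3.9,fy=3.9,interpolation=2)[:,:]
o=np.hstack([f(a)[:,:398],f(b)[:,:398]]);cv2.imwrite('pics/b.png',cv2.resize(np.vstack([f(a)[:290],f(b)[:290]]),None,fx=1,fy=1))"
```

```text
(no output)
```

View pics/b.png

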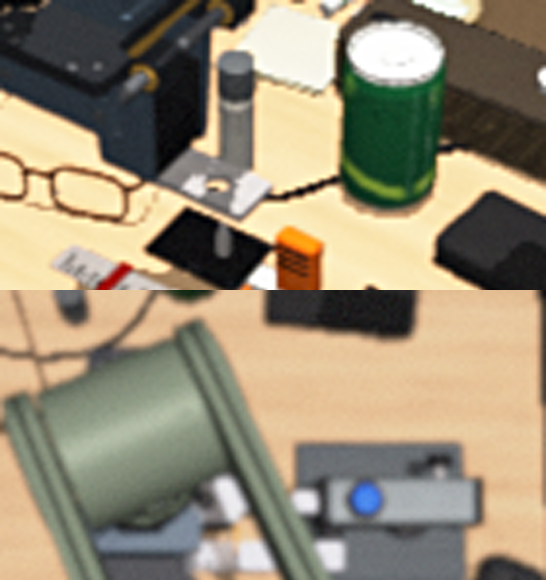

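```bash
cat > m2.py <<'E'
from meas import *
p=dict(np.load("b_side.npz")); P=cloud(p); h=cv2.cvtColor(p["frame"],cv2.COLOR_RGB2HSV); S,V=h[...,1],h[...,2]
m=box(V>0,P,158,174,540,610,190,262); Q=P[m]
A=np.c_[Q[:,:2]-[572,228],np.ones(len(Q))]; k=np.linalg.lstsq(A,Q[:,2],rcond=None)[0]; print("plate fit",k,len(Q)); 
w=np.array([atz(p,(u,v),166.3)[:2] for v,u in zip(*np.nonzero(m))],np.float32); print(cv2.minAreaRect(w))
x0,x1,y0,y1=228,262,185,208
print("S hole region");print(S[190:206,234:258]);print("zok",m[190:206,234:258].astype(int))
a=dict(np.load("a_side.npz"));h=cv2.cvtColor(a["frame"],cv2.COLOR_RGB2HSV);print("V post");print(h[200:222,238:256,2])
E
python3 m2.py
```

```text
plate fit [  0.    0.  165.5] 331
((573.9531860351562, 229.14244079589844), (61.44221115112305, 54.35725021362305), 88.58837890625)
S hole region
[[ 26   8  17  15  11  11   8   6  13  22  42  50  26  10  17  23  21  21
   19  14  40  91  61  62]
 [ 12  19  13  14  15  13  13  14  12  10  13  12  12  13  21  19  25  19
   17  12  42  90  63  62]
 [ 13  14  14   9  15  17  13  15  17  11  11  13  11  15  17  17  18  23
   17  14  60  93  64  64]
 [ 15  18  15  13  15  15  15  18  17  14  10  13  15  15  13  15  13  17
   17  21  67  91  67  67]
 [ 15  15  16  17  11  16  18  16  17  11  10   8  12   8  12  14  11  15
   13  16  36  52  63  67]
 [ 11  15  17  10  15  11  13  12  11  11  22  30  31  24  12  12  16  15
   11   3   4  10  31  53]
 [ 12  11  13  14  12   7   6   9  18  68  82  85  85  81  52  13  13  12
    5   5   5   3   4   9]
 [ 10  11  14  11   5   6   5  10  33  90  86  85  70  75  80  24  12  11
    6   7   7   7   4   3]
 [ 42  18   5  10  10   6   5   5  21  52  74  86  95  83  56  14  15  11
    5   6   5   5   6   8]
 [ 92  80  53  18   9   8  11  10  12  10  12
[... 2441 characters left out ...]
 25  29  27  29  26  24]
 [ 27  32  27  29  27  25  28  80 111 117 100  52  25  24  25  31  25  27]
 [ 27  26  26  30  29  29  30  77 111 114  91  47  29  27  30  30  29  24]
 [ 28  29  30  30  25  27  28  52  84 102  69  36  26  26  30  31  31  26]
 [ 30  27  29  30  27  32  25  25  31  33  28  26  28  29  28  30  26  16]
 [ 27  29  32  26  28  28  26  28  30  26  28  29  28  29  24  29  17  36]
 [ 18  23  26  30  28  27  30  27  27  31  29  30  30  29  28  17  26 135]
 [ 75  28  18  25  28  29  30  28  32  30  27  29  25  27  21  23 101 246]
 [208 135  76  28  21  25  27  29  30  31  28  29  31  25  23  92 209 255]
 [255 253 206 137  73  29  22  25  27  30  30  30  26  19  45 179 255 255]]
```

```bash
python3 -c "
from h import *
p=dict(np.load('b_side.npz'))
print(atz(p,(245.45,197.05),163.0),atz(p,(246.9,214.4),111), atz(p,(246.8,211.3),122))
print(ray(p,(246,205))[1])"
```

```text
[571.53420769 226.96979467 163.        ] [574.03703338 225.50606651 111.        ] [572.51841474 224.5718234  122.        ]
[ 0.59613038  0.43651574 -0.67492379]
```

Emit:
move_arm([
  [[0.2, -0.13, -1], 0, 1],
  [[0, 0, -1], 0, 1],
  [[0, 0, 0], 0, 1],
  [[0, 0, 0], 0, 1],
])

```text
time_s: 5.5
ee_pos: [572.3, 269.9, 148.1]
ee_rot: [-179.9, 0.0, 91.0]
force: [0.3, 0.3, -2.1]
gripper_width: 37.9
gripper_force: 25.0
```

```bash
python3 snap.py c; python3 -c "
import numpy as np,cv2
a=np.load('c_side.npz')['frame'][185:235,215:285,::-1]
cv2.imwrite('pics/c.png',cv2.resize(a,None,fx=10,fy=10,interpolation=2))
S=cv2.cvtColor(np.load('c_side.npz')['frame'],cv2.COLOR_RGB2HSV);print(S[200:214,238:254,1]);print(S[200:214,238:254,2])"
```

```text
[[15 13 16 17 13 13 13 11 11  8 12 15 23 56 62 54]
 [15 13 15 15 14 12 10 11  6  8  8 10 10 13 12 21]
 [14 13  6 13 13  6 24 35 38 25 12 10  9 13  7  4]
 [14  6  5  6 14 46 80 83 83 82 61 19 14 12  5  6]
 [ 6  6  5  5 19 82 84 58 51 66 87 33 10 11  5  6]
 [11  7  6  4  9 47 96 84 62 79 72 22 12  9  6  6]
 [13 13 11  8 10  6 21 47 54 37 15  8 11  5  6  6]
 [19 18 15 13 14 13 10 10 12  8  8 13 12  4  8  7]
 [14 10 16 14 14 11 14 14 12 12 14 15 12  6  6  5]
 [13 25 16 10 14 18 14 11 12 14 15 15  8  5  8 11]
 [43 28 51 20 21 17 17 18 19 16 16 12  8  7 11 14]
 [ 0 71 34 59 51 22  7 16 16 13 17 15 13 12 13 15]
 [23 32 30 36 39 46 26 13 14 15 11 13 14 11 15 14]
 [28 27 45 18 67 39 24 19 14 12 12 12 10 13 20 16]]
[[136 140 140 138 137 135 134 135 138 132 132 140 143 177 169 136]
 [134 160 175 168 148 133 132 137 131 128 127 130 131 153 199 240]
 [159 223 246 236 183 124 115 123 121 110 110 122 138 203 240 243]
 [221 241 240 240 199 154 186 219 220 190 134 118 167 226 239 238]
 [246 240 238 239 198 200 255 255 255 255 216 139 195 237 238 236]
 [239 243 242 240 189 124 192 255 255 255 201 160 199 235 239 238]
 [173 222 239 245 197 129 120 159 174 153 138 183 238 241 239 237]
 [ 95 126 174 209 177 134 128 131 130 126 123 154 216 238 238 240]
 [ 56  80  96 108 110 119 129 132 132 132 128 155 216 236 236 239]
 [ 19  31  49  77  89  99 106 118 126 130 138 206 241 237 237 238]
 [ 12  18  20  26  49  74  89  98 105 113 129 208 244 240 237 202]
 [ 17  18  15  13  15  23  37  80  98  98 105 171 223 238 208 136]
 [ 22  16  17  14  13  11  20  76 107 103  92  97 128 157 136  73]
 [ 18  19  17  14  19  13  21  80 110 110  88  66  77  97  76  32]]
```

View pics/c.png

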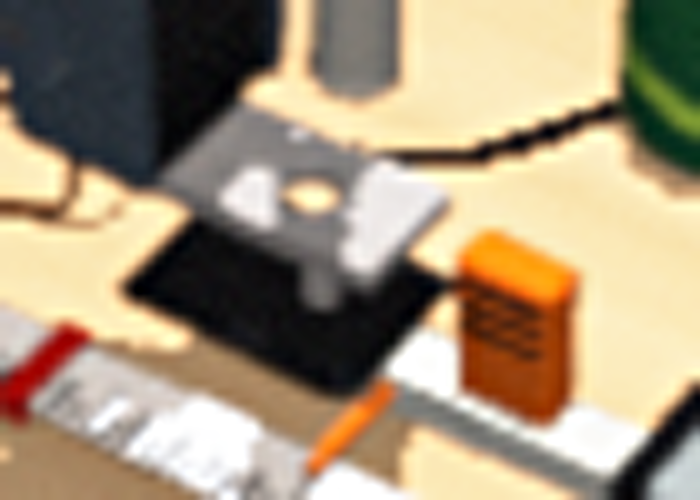

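```bash
python3 -c "
from h import *
p=dict(np.load('c_side.npz'))
print(atz(p,(245.85,204.1),142.1),atz(p,(246.9,214.4),111)); print(env.state()['ee_pos'])
for x,y in((573.6,225.6),):
  R,t,f=cam(p)
  for z in (111,133,142.1):
    c=R.T@(np.array([x,y,z])-t); print(z,c[:2]/c[2]*f+[p['cx'],p['cy']])"
```

```text
[572.45184346 226.83346934 142.1       ] [574.03703338 225.50606651 111.        ]
[572.92804032 269.83403256 149.02941828]
111 [246.74940904 214.49527299]
133 [246.66192119 207.13118308]
142.1 [246.62505099 204.0277178 ]
```

Emit:
move_arm([
  [[0.11, -0.12, 0], 0, 1],
  [[0, 0, -0.5], 0, 1],
  [[0, 0, -0.5], 0, 1],
  [[0, 0, -0.4], 0, 1],
  [[0, 0, 0], 0, 1],
])

```text
time_s: 6.1
ee_pos: [573.5, 268.0, 133.9]
ee_rot: [-179.9, 0.0, 91.0]
force: [0.6, -0.4, -2.0]
gripper_width: 37.9
gripper_force: 25.0
```

```bash
python3 snap.py d; python3 -c "
import numpy as np,cv2
from workcell import env
s=env.state();print(s['ee_pos'],s['force'])
a=np.load('d_side.npz')['frame'][185:235,215:285,::-1]
cv2.imwrite('pics/d.png',cv2.resize(a,None,fx=10,fy=10,interpolation=2))
S=cv2.cvtColor(np.load('d_side.npz')['frame'],cv2.COLOR_RGB2HSV);print(S[204:216,240:254,1]);print(S[204:216,240:254,2])"
```

```text
[573.97258145 268.21765371 134.75188988] [ 0.59568894 -0.14683741 -1.33003747]
[[16 13 13 18 22 11 10 10 11 27 57 79 75 67]
 [13 13 13 15 18 15 11 11 10 10  8 22 52 65]
 [17 13 14 15 13 13 14 18 14 10  8 12 11 13]
 [17 14  7 10 15 14 15 12 16 12 15 15 12  4]
 [12  6  6 14 15 13 16 15 11 16 14 16 14  5]
 [ 5  6  5 13 17 15 16 16 12 22 15 13  5  5]
 [ 8  6 11 13 17 12 14 15 13 15 15 13  5  6]
 [13 12 15 15 13 14 15 15 10 14 14 16  6  6]
 [17 16 16 15 15 11 13 13 17 10 14 12  5  6]
 [16 15 13 17 16 12 11 11  8 15 13  8  6  8]
 [12 15 13 16 16 17 18 12 14 13 13  5  5  8]
 [55 85 68 27 13 13 16 18 11 13 14  7  4 13]]
[[141 139 138 139 140 135 134 133 135 151 182 233 252 255]
 [138 140 140 140 141 136 138 134 134 133 134 140 172 233]
 [135 162 180 175 156 136 141 139 131 131 130 130 160 223]
 [163 224 249 245 185 111 117 123 109 107 121 138 212 241]
 [219 242 245 217 133  76  97 117  96  79 110 164 224 238]
 [245 243 243 192  75  50  95 114  86  70 119 219 244 239]
 [245 246 242 191 105  87 112 118 116 121 137 221 244 239]
 [199 229 198 140 135 132 137 136 133 130 146 220 242 239]
 [104 128 128 123 137 135 138 136 132 129 170 228 238 239]
 [ 63  86  95 103 115 128 135 134 131 136 208 238 236 237]
 [ 21  35  57  81  94 105 116 126 129 160 222 240 237 237]
 [ 14  15  15  28  58  81  94 102 120 196 240 243 242 240]]
```

View pics/d.png

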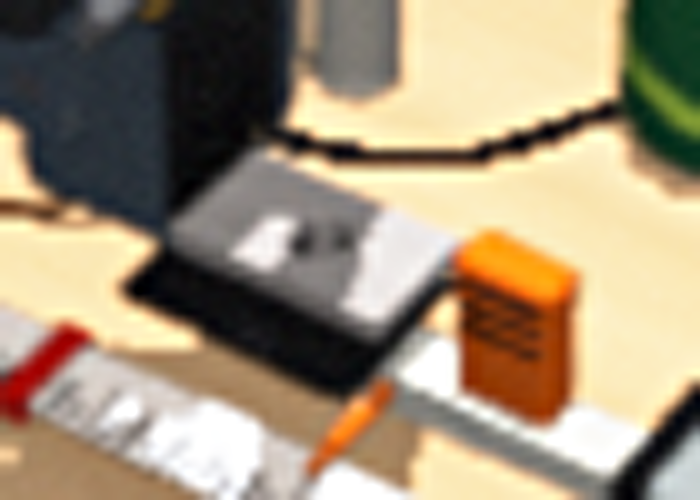

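Emit:
move_arm([
  [[0, 0, -0.4], 0, 1],
  [[0, 0, -0.4], 0, 1],
  [[0, 0, -0.3], 0, 1],
  [[0, 0, -0.2], 0, 1],
  [[0, 0, 0], 0, 1],
])

```text
time_s: 6.7
ee_pos: [573.8, 268.2, 121.5]
ee_rot: [-180.0, 0.0, 91.0]
force: [0.5, -0.4, -1.4]
gripper_width: 38.0
gripper_force: 25.0
```

Emit:
move_arm([
  [[0, 0, -0.1], 0, 1],
  [[0, 0, -0.05], 0, 1],
  [[0, 0, 0], 0, 1],
])

```text
time_s: 7.0
ee_pos: [574.0, 268.3, 120.5]
ee_rot: [180.0, -0.0, 91.0]
force: [-0.0, 0.1, -1.0]
gripper_width: 37.9
gripper_force: 25.0
```

Emit:
move_arm([
  [[0, 0, -0.05], 0, 1],
  [[0, 0, -0.05], 0, 1],
  [[0, 0, 0], 0, 1],
])

```text
time_s: 7.3
ee_pos: [574.1, 268.3, 119.9]
ee_rot: [180.0, -0.0, 91.0]
force: [-0.5, -1.5, 0.9]
gripper_width: 38.1
gripper_force: 25.0
```

Emit:
move_arm([
  [[0, 0, 0], 0, 0.5],
  [[0, 0, 0], 0, 0.4],
  [[0, 0, 0], 0, 0.2],
  [[0, 0, 0], 0, 0.1],
  [[0, 0, 0], 0, 0.1],
])

```text
time_s: 7.8
ee_pos: [574.0, 268.3, 119.5]
ee_rot: [180.0, -0.0, 91.0]
force: [-0.4, -0.1, -0.9]
gripper_width: 74.7
gripper_force: 0.0
```

Emit:
move_arm([
  [[0, 0, 1], 0, 0.1],
  [[0, 0, 3], 0, 0.1],
  [[0, 0, 4], 0, 0.1],
  [[0, -4, 2], 0, 0.5],
  [[0, -5, 0], 0, 1],
])

```text
time_s: 8.3
ee_pos: [576.2, 179.5, 224.2]
ee_rot: [179.5, -0.2, 91.2]
force: [0.6, -0.3, -0.2]
gripper_width: 68.9
gripper_force: 0.0
```

Emit:
move_arm([
  [[0, -5, 0], 0, 1],
  [[0, -3, 0], 0, 1],
  [[0, 0, 0], 0, 1],
])

```text
time_s: 8.6
ee_pos: [574.1, 94.6, 220.6]
ee_rot: [179.9, 0.1, 90.7]
force: [-0.2, 0.5, -0.3]
gripper_width: 44.8
gripper_force: 0.0
```

```bash
python3 snap.py e; python3 meas.py e; python3 -c "
import numpy as np,cv2
a=np.load('e_side.npz')['frame'][175:255,205:315,::-1]
cv2.imwrite('pics/e.png',cv2.resize(a,None,fx=7,fy=7,interpolation=2))"
```

```text
side
button 81 mean [573.5 104.4 129.2] rect [575.3 105.1] [18.3 19.3] 26.1 z [123.  130.4 132.8] px 294.2098765432099 231.30864197530863
fin top 59 mean [573.3 175.2 146.3] rect [574.  175.3] [22.4 13.2] 84.1 z [143.4 146.6 148.5] px 265.96610169491527 211.89830508474577
pointer 11 mean [546.6 215.6 101.3] rect [543.7 236.7] [26.5 72.9] 18.4 z [ 98.5 101.4 103.6] px 243.36363636363637 226.63636363636363
clip 25 mean [529.7 270.8  99.5] rect [531.9 271.4] [ 6.6 29. ] 88.7 z [ 97.7  99.8 100.8] px 218.44 221.44
rule 611 mean [532.9 209.5  97.4] rect [533.1 215.6] [ 24.3 190.6] 1.4 z [95.4 97.5 99.2] px 242.27659574468086 232.94271685761046
head 97 mean [556.4 233.5 111.1] rect [565.9 236.3] [28.9 71.3] 0.7 z [108.8 110.7 114.2] px 239.2577319587629 217.49484536082474
sleeve 917 mean [573.5 119.9 116.7] rect [574.1 150.4] [ 37.9 269. ] 1.1 z [114.8 116.6 118.7] px 288.5321701199564 232.91494002181025
post 156 mean [563.6 254.4 129.1] rect [572.5 245.9] [35.1 74.4] 12.5 z [120.7 129.1 137.2] px 233.31410256410257 205.84615384615384
plate 127 mean [471.3 460.8   2.8] rect [477.6 470. ] [
[... 550 characters left out ...]
 1.0 z [93.5 96.4 99.4] px 256.61498708010333 218.0077519379845
head 4 mean [562.1 230.5 110.7] rect [566.6 221.1] [11.1 81.1] 11.5 z [106.9 110.7 114.4] px 251.0 208.25
sleeve 211 mean [575.  186.5 116.6] rect [574.1 180.2] [ 36.  142.9] 2.5 z [114.5 116.3 119. ] px 265.9620853080569 203.97630331753555
post 23 mean [567.6 236.3 126.3] rect [568.  244.5] [27. 76.] 21.6 z [119.3 122.5 138.2] px 249.04347826086956 205.8695652173913
plate 173 mean [474.2 470.    3.3] rect [479.  469.9] [120.5 178. ] 0.9 z [2.2 2.9 5. ] px 175.0057803468208 237.43930635838151
house few
all cam 55 mean [480.2 471.    4.7] rect [477.4 470.9] [117.1 175.8] 1.0 z [3.6 4.5 6. ] px 174.72727272727272 235.5090909090909
```

View pics/e.png

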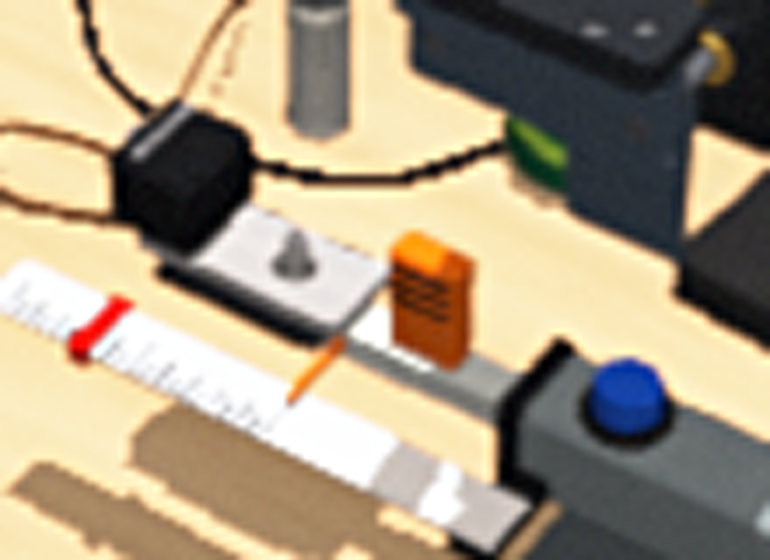

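Emit:
move_arm([
  [[0.1, 0.9, -2], 0, 1],
  [[0, 0, -2.5], 0, 1],
  [[0, 0, -2.5], 0, 1],
  [[0, 0, -1], 0, 1],
  [[0, 0, 0], 0, 1],
])

```text
time_s: 9.2
ee_pos: [574.2, 108.3, 138.2]
ee_rot: [-179.8, 0.0, 91.0]
force: [-0.8, -0.3, 0.6]
gripper_width: 0.5
gripper_force: 0.0
```

Emit:
move_arm([
  [[0, 0, 0], 0, 1],
  [[0, 0, 0], 0, 1],
])

```text
time_s: 9.4
ee_pos: [576.0, 107.8, 141.0]
ee_rot: [179.8, -0.0, 91.0]
force: [-0.6, -0.3, 0.5]
gripper_width: 0.5
gripper_force: 0.0
```

Press: to about z 124.

Emit:
move_arm([
  [[0, -0.1, -0.5], 0, 1],
  [[0, 0, -0.4], 0, 1],
  [[0, 0, -0.4], 0, 1],
  [[0, 0, -0.2], 0, 1],
  [[0, 0, 0], 0, 1],
])

```text
time_s: 9.9
ee_pos: [575.2, 106.2, 124.3]
ee_rot: [180.0, -0.0, 91.0]
force: [-0.1, -0.0, 0.8]
gripper_width: 0.7
gripper_force: 0.4
```

Emit:
move_arm([
  [[0, 0, -0.1], 0, 1],
  [[0, 0, -0.1], 0, 1],
  [[0, 0, 0], 0, 1],
])

```text
time_s: 10.2
ee_pos: [575.2, 106.2, 124.2]
ee_rot: [179.9, -0.0, 91.0]
force: [-3.7, -0.7, 10.3]
gripper_width: 0.1
gripper_force: 5.0
```

Emit:
move_arm([
  [[0, 0, -0.06], 0, 1],
  [[0, 0, 0], 0, 1],
  [[0, 0, 2], 0, 0.6],
  [[0, 0, 3], 0, 0.3],
  [[0, 0, 2], 0, 0.3],
])

```text
time_s: 10.7
ee_pos: [574.9, 106.3, 193.1]
ee_rot: [180.0, -0.0, 91.0]
force: [0.6, 0.0, 0.6]
gripper_width: 21.4
gripper_force: 0.0
```

Emit:
move_arm([
  [[0, 2.3, 0], 0, 0.3],
  [[-0.05, 2.3, 0], 0, 0.3],
  [[-0.05, 2.2, 0], 0, 0.3],
  [[0, 0, 0], 0, 0.3],
  [[0, 0, 0], 0, 0.3],
])

```text
time_s: 11.2
ee_pos: [573.5, 174.2, 191.3]
ee_rot: [-179.9, 0.1, 91.0]
force: [-0.6, -0.1, 0.2]
gripper_width: 61.3
gripper_force: 0.0
```

```bash
python3 snap.py f; python3 meas.py f | grep -E "side|top|button"; python3 -c "
from workcell import env
s=env.state();print(s['ee_pos'],s['force'])"
```

```text
side
button 69 mean [576.3 106.2 123. ] rect [577.3 106.3] [20.2 21. ] 56.2 z [121.1 122.9 124.6] px 294.04347826086956 232.2608695652174
fin top 53 mean [572.8 174.3 146.3] rect [573.6 174.5] [14.4 22.3] 2.7 z [144.2 146.2 148.6] px 266.1698113207547 212.16981132075472
top
button 19 mean [576.3 105.  122.6] rect [575.6 105.5] [11.2 15. ] 7.6 z [120.3 122.6 125.7] px 293.7368421052632 203.8421052631579
fin top few
[573.75440068 173.48930108 191.58199088] [-0.88305858 -0.43262774 -0.53958674]
```

Emit:
move_arm([
  [[0, 0, -2.5], 0, 0.3],
  [[0, 0, -2.5], 0, 0.3],
  [[0, 0, -1.8], 0, 0.3],
  [[0, 0, -0.7], 0, 0.3],
  [[0, 0, 0], 0, 0.4],
])

```text
time_s: 11.8
ee_pos: [573.5, 173.4, 116.0]
ee_rot: [-179.9, 0.0, 90.9]
force: [1.0, 1.0, -0.1]
gripper_width: 58.4
gripper_force: 0.0
```

Emit:
move_arm([
  [[0, 0, 0], 0, 0.7],
  [[0, 0, 0], 0, 0.9],
  [[0, 0, 0], 0, 1],
  [[0, 0, 0], 0, 1],
  [[0, 0, 0], 0, 1],
], squeeze=45)

```text
time_s: 12.3
ee_pos: [574.2, 174.4, 117.2]
ee_rot: [179.9, -0.0, 91.0]
force: [1.8, -0.8, -0.1]
gripper_width: 18.9
gripper_force: 3.5
```

Emit:
move_arm([
  [[0, 0, 0], 0, 1],
  [[0, 0, 0], 0, 1],
])

```text
time_s: 12.5
ee_pos: [577.1, 174.4, 117.3]
ee_rot: [179.6, -0.0, 91.0]
force: [7.7, 1.1, -3.4]
gripper_width: 12.6
gripper_force: 45.0
```

Emit:
move_arm([
  [[0.25, 0, 0], 0, 1],
  [[0, 0.5, 0], 0, 1],
  [[0, 0.8, 0], 0, 1],
  [[-0.02, 0.8, 0], 0, 1],
  [[0, 0.4, 0], 0, 1],
])

```text
time_s: 13.0
ee_pos: [576.6, 199.1, 117.2]
ee_rot: [179.9, 0.1, 91.0]
force: [1.6, -4.6, 3.2]
gripper_width: 12.8
gripper_force: 45.0
```

Emit:
move_arm([
  [[0, 0, 0], 0, 1],
  [[0, 0, 0], 0, 1],
])

```text
time_s: 13.2
ee_pos: [576.6, 199.1, 117.2]
ee_rot: [179.9, 0.0, 91.0]
force: [1.3, -3.3, 3.2]
gripper_width: 13.0
gripper_force: 45.0
```

```bash
python3 snap.py g; python3 meas.py g | grep -E "side|top|clip|point|head"; python3 -c "
import numpy as np,cv2
from workcell import env
s=env.state();print(s['ee_pos'],s['force'],s['time_s'])
a=np.load('g_side.npz')['frame'][175:255,190:300,::-1]
cv2.imwrite('pics/g.png',cv2.resize(a,None,fx=7,fy=7,interpolation=2))"
```

```text
side
fin top few
pointer 7 mean [547.9 233.9 102.2] rect [543.1 248.7] [17.3 49.2] 17.3 z [100.5 101.8 104. ] px 236.85714285714286 222.57142857142858
clip 24 mean [529.3 271.   99.3] rect [529.9 271.1] [23.8  6.3] 1.7 z [ 96.5  99.4 101.9] px 218.25 221.58333333333334
head 92 mean [555.3 257.8 111. ] rect [555.  262.4] [11.  73.5] 6.5 z [108.8 110.7 114.3] px 230.07608695652175 213.40217391304347
top
fin top few
pointer few
clip few
head 35 mean [573.8 262.6 109.8] rect [574.4 263.3] [42.9 29.7] 1.4 z [106.9 109.  113.7] px 240.22857142857143 204.14285714285714
[576.58375483 198.92743985 117.20414144] [ 0.9296352  -4.5252097   3.81036367] 13.3
```

View pics/g.png

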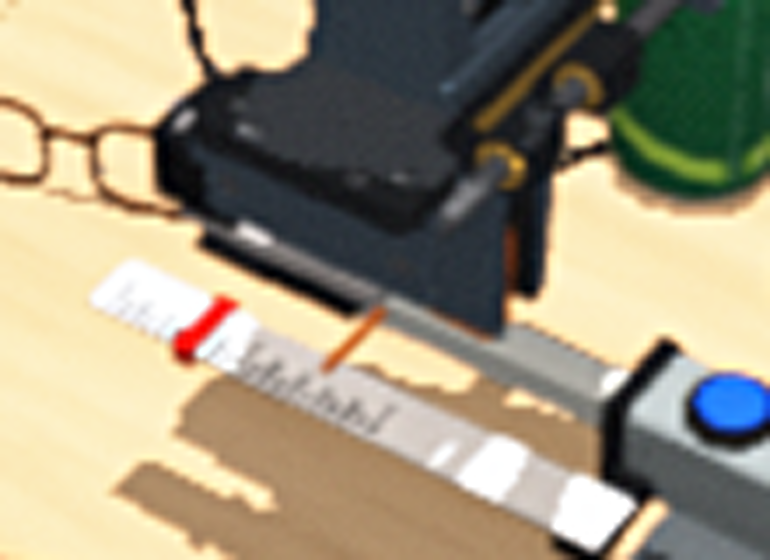

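```bash
cat > pc.py <<'E'
from h import *
import sys
def prof(p,z,ang=1.0,ax=(574.5,150.),y0=30,y1=150,xs=(-47,-35)):
    R,t,f=cam(p); a=np.radians(ang)
    ys=np.arange(y0,y1,.25); xx=np.arange(xs[0],xs[1]+.1,1)
    X,Y=np.meshgrid(xx,ys)
    W=np.stack([ax[0]+X*np.cos(a)-Y*np.sin(a),ax[1]+X*np.sin(a)+Y*np.cos(a),np.full(X.shape,z)],-1)
    C=(W-t)@R; m=(C[...,:2]/C[...,2:]*f+[p["cx"],p["cy"]]).astype(np.float32)
    return ys,cv2.remap(p["frame"],m[...,0],m[...,1],cv2.INTER_LINEAR).astype(float)
def cent(ys,w):
    i=w.argmax(); s=slice(max(i-40,0),i+41); v=np.clip(w[s]-.15*w[i],0,None); return (ys[s]*v).sum()/v.sum(),w[i]
if __name__=="__main__":
  for k in sys.argv[1:]:
    for n in("side","top"):
      p=dict(np.load("%s_%s.npz"%(k,n)))
      for z in (98,100,102):
        ys,I=prof(p,z); r,g,b=I[...,0],I[...,1],I[...,2]
        red=np.clip(r-g-20,0,None)*(np.clip(1-(g-b)/60,0,1)); red=red.mean(1)
        org=np.clip(g-b-25,0,None).mean(1)
        print(k,n,z,"clip",cent(ys,red),"ptr",cent(ys,org))
E
python3 pc.py a e g
```

```text
a side 98 clip (np.float64(122.84142108023957), np.float64(191.26153846153846)) ptr (np.float64(nan), np.float64(0.0))
a side 100 clip (np.float64(121.49675941927364), np.float64(190.8717948717949)) ptr (np.float64(53.421397379912676), np.float64(1.1538461538461537))
a side 102 clip (np.float64(120.15940558108225), np.float64(192.51923076923077)) ptr (np.float64(52.75425170068027), np.float64(5.230769230769231))
a top 98 clip (np.float64(121.70955978811241), np.float64(110.69358974358974)) ptr (np.float64(nan), np.float64(0.0))
a top 100 clip (np.float64(121.65924026769115), np.float64(109.41794871794872)) ptr (np.float64(nan), np.float64(0.0))
a top 102 clip (np.float64(121.60823422428513), np.float64(109.02948717948718)) ptr (np.float64(nan), np.float64(0.0))
e side 98 clip (np.float64(122.81704911054737), np.float64(187.58076923076925)) ptr (np.float64(nan), np.float64(0.0))
e side 100 clip (np.float64(121.4734066997239), np.float64(188.42307692307696)) ptr (np.float64(53.443231441048034), np.float64(1.1538461538461537))
e side 102 clip (np.float64(120.13987485734873), np.float64(
[... 720 characters left out ...]
2307692307692308))
g side 102 clip (np.float64(120.13537367116524), np.float64(192.11282051282052)) ptr (np.float64(77.68948412698413), np.float64(2.923076923076923))
g top 98 clip (np.float64(121.70305047864257), np.float64(112.86282051282052)) ptr (np.float64(nan), np.float64(0.0))
g top 100 clip (np.float64(121.65350967081031), np.float64(111.4346153846154)) ptr (np.float64(nan), np.float64(0.0))
g top 102 clip (np.float64(121.60216493750363), np.float64(111.2474358974359)) ptr (np.float64(nan), np.float64(0.0))pc.py:11: RuntimeWarning: invalid value encountered in scalar divide
  i=w.argmax(); s=slice(max(i-40,0),i+41); v=np.clip(w[s]-.15*w[i],0,None); return (ys[s]*v).sum()/v.sum(),w[i]
```

```bash
cat > pp.py <<'E'
from pc import *
for k in sys.argv[1:]:
  for n in("side","top"):
    p=dict(np.load("%s_%s.npz"%(k,n)))
    for z in (98,101,104):
      ys,I=prof(p,z,xs=(-38,-26)); r,g,b=I[...,0],I[...,1],I[...,2]
      w=np.clip((r-b)/(r+1)-.5,0,None)*(g-b>15)*(g>.35*r)
      # per-x centroids
      c=cent(ys,w.mean(1)) if w.max()>0 else None
      ys2,J=prof(p,z); red=np.clip((J[...,0]-J[...,1])/(J[...,0]+1)-.3,0,None)*(J[...,1]<J[...,2]+40); red=red.mean(1)
      print(k,n,z,"ptr",np.round(c,2) if c else None,"clip",np.round(cent(ys2,red),2))
E
python3 pp.py a e g
```

```text
a side 98 ptr [54.97  0.1 ] clip [122.73   0.63]
a side 101 ptr [53.44  0.16] clip [120.72   0.62]
a side 104 ptr [51.81  0.22] clip [118.8    0.62]
a top 98 ptr [1.2225e+02 1.0000e-02] clip [121.65   0.28]
a top 101 ptr [1.2211e+02 1.0000e-02] clip [121.58   0.27]
a top 104 ptr [122.02   0.  ] clip [121.5    0.27]
e side 98 ptr [55.   0.1] clip [122.72   0.62]
e side 101 ptr [53.47  0.16] clip [120.72   0.62]
e side 104 ptr [51.84  0.21] clip [118.8    0.62]
e top 98 ptr [1.2216e+02 1.0000e-02] clip [121.65   0.28]
e top 101 ptr [1.2212e+02 1.0000e-02] clip [121.57   0.27]
e top 104 ptr [122.03   0.  ] clip [121.5    0.27]
g side 98 ptr [80.15  0.12] clip [122.72   0.62]
g side 101 ptr [78.29  0.16] clip [120.71   0.62]
g side 104 ptr [76.46  0.2 ] clip [118.79   0.61]
g top 98 ptr [1.2232e+02 1.0000e-02] clip [121.68   0.28]
g top 101 ptr [1.221e+02 1.000e-02] clip [121.6    0.27]
g top 104 ptr [122.03   0.  ] clip [121.53   0.28]
```

Run:
```python
from pc import *
for k in("a","e"):
  p=dict(np.load(k+"_top.npz"))
  for z in(100,103):
    for xs in((-29,-24),(-27,-20)):
      ys,I=prof(p,z,xs=xs,y0=40,y1=66); s=((I[...,0]-I[...,2])/(I[...,0]+1)).mean(1)
      if z==103: print(np.round(s[::6],2))
      w=s-np.percentile(s,40); print(k,z,xs,cent(ys,w))
```

```text
a 100 (-29, -24) (np.float64(53.11135091738644), np.float64(0.15430037075299163))
a 100 (-27, -20) (np.float64(53.48580696043521), np.float64(0.13370724512481041))
[0.17 0.17 0.17 0.17 0.18 0.19 0.23 0.27 0.3  0.33 0.3  0.25 0.21 0.18
 0.18 0.18 0.18 0.18]
a 103 (-29, -24) (np.float64(53.2346138571573), np.float64(0.15523044525903215))
[0.26 0.26 0.26 0.26 0.27 0.28 0.31 0.35 0.38 0.41 0.39 0.35 0.32 0.28
 0.28 0.28 0.28 0.27]
a 103 (-27, -20) (np.float64(53.61428857631508), np.float64(0.13468374055251997))
e 100 (-29, -24) (np.float64(53.062492914048576), np.float64(0.14407388291963982))
e 100 (-27, -20) (np.float64(53.5213332403614), np.float64(0.12358809339900129))
[0.16 0.16 0.16 0.16 0.17 0.19 0.22 0.26 0.29 0.32 0.28 0.24 0.21 0.17
 0.17 0.17 0.17 0.17]
e 103 (-29, -24) (np.float64(53.19374361341267), np.float64(0.14565913294277716))
[0.26 0.25 0.26 0.25 0.26 0.28 0.31 0.34 0.37 0.4  0.38 0.35 0.32 0.28
 0.28 0.28 0.28 0.28]
e 103 (-27, -20) (np.float64(53.65381378756503), np.float64(0.12507528145616287))
```

Emit:
move_arm([
  [[-0.01, 0.8, 0], 0, 1],
  [[-0.02, 1, 0], 0, 1],
  [[-0.02, 1, 0], 0, 1],
  [[-0.02, 1, 0], 0, 1],
  [[0, 0.4, 0], 0, 1],
])

```text
time_s: 13.8
ee_pos: [575.6, 241.3, 117.2]
ee_rot: [180.0, 0.0, 91.0]
force: [0.8, -5.7, 4.1]
gripper_width: 12.9
gripper_force: 45.0
```

Emit:
move_arm([
  [[0, 0, 0], 0, 1],
  [[0, 0, 0], 0, 1],
])

```text
time_s: 14.0
ee_pos: [575.6, 240.9, 117.2]
ee_rot: [180.0, 0.0, 91.0]
force: [0.8, -4.7, 5.1]
gripper_width: 12.8
gripper_force: 45.0
```

```bash
python3 snap.py k; python3 pp.py k; python3 -c "
import numpy as np,cv2
from workcell import env
s=env.state();print(s['ee_pos'],s['force'],s['time_s'])
a=np.load('k_side.npz')['frame'][185:245,190:270,::-1]
cv2.imwrite('pics/k.png',cv2.resize(a,None,fx=9,fy=9,interpolation=2))"
```

```text
k side 98 ptr [121.94   0.23] clip [122.94   0.6 ]
k side 101 ptr [120.11   0.25] clip [120.96   0.56]
k side 104 ptr [118.16   0.29] clip [119.08   0.51]
k top 98 ptr None clip [nan  0.]
k top 101 ptr None clip [nan  0.]
k top 104 ptr None clip [nan  0.]
[575.63191465 240.71441434 117.2193861 ] [ 1.46353484 -4.46326     5.47801515] 14.1pc.py:11: RuntimeWarning: invalid value encountered in scalar divide
  i=w.argmax(); s=slice(max(i-40,0),i+41); v=np.clip(w[s]-.15*w[i],0,None); return (ys[s]*v).sum()/v.sum(),w[i]
```

View pics/k.png

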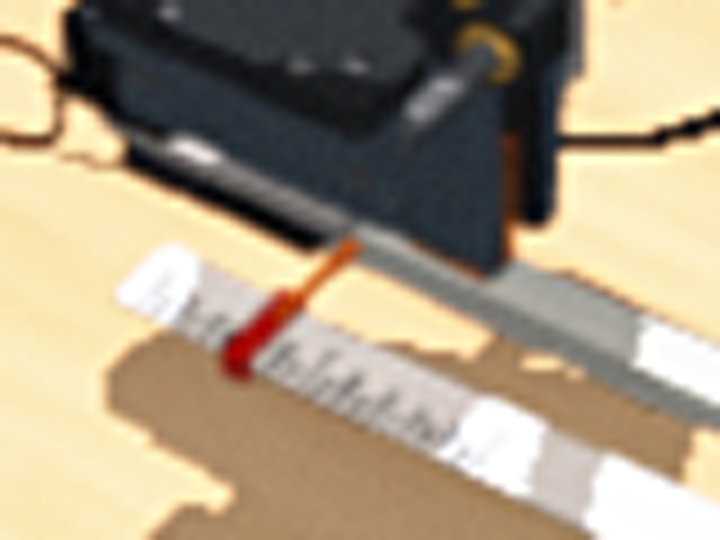

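Emit:
move_arm([
  [[0, 0.18, 0], 0, 1],
  [[0, 0, 0], 0, 1],
  [[0, 0, 0], 0, 1],
  [[0, 0, 0], 0, 1],
])

```text
time_s: 14.5
ee_pos: [575.6, 242.4, 117.2]
ee_rot: [180.0, 0.0, 91.0]
force: [1.2, -5.0, 4.2]
gripper_width: 12.7
gripper_force: 45.0
```

```bash
python3 snap.py l; python3 pp.py l 2>/dev/null| grep side
python3 - <<'E'
from pc import *
s=env.state();print(s['ee_pos'],s['force'],s['time_s'])
# pointer centre line, sampled clear of the clip (x -29..-22), all shots
for k in "aegkl":
  p=dict(np.load(k+"_side.npz"));o=[]
  for z in(101,102.5):
    ys,I=prof(p,z,xs=(-29,-22),y1=140); r,g,b=I[...,0],I[...,1],I[...,2]
    w=(np.clip((r-b)/(r+1)-.55,0,None)).mean(1); o.append(cent(ys,w)[0])
  print(k,np.round(o,2))
a=np.load('l_side.npz')['frame'][185:245,190:270,::-1]
cv2.imwrite('pics/l.png',cv2.resize(a,None,fx=9,fy=9,interpolation=2))
E
```

```text
l side 98 ptr [124.6    0.19] clip [122.9    0.61]
l side 101 ptr [122.2    0.23] clip [120.86   0.58]
l side 104 ptr [120.1    0.26] clip [118.81   0.53]
[575.59425423 242.41466023 117.21520513] [ 0.82999552 -4.14184756  5.05646928] 14.6
a [53.67 52.84]
e [53.7  52.86]
g [78.2  77.26]
k [120.27 119.19]
l [121.33 120.44]
```

View pics/l.png

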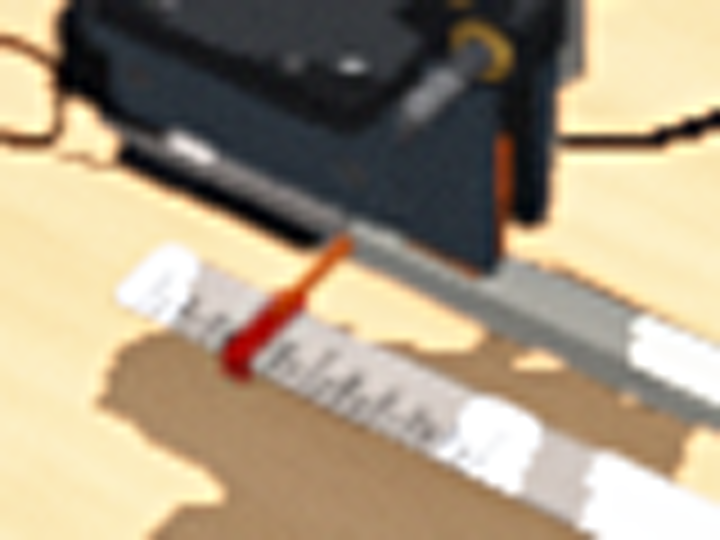

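Emit:
move_arm([
  [[0, 0.06, 0], 0, 1],
  [[0, 0, 0], 0, 1],
  [[0, 0, 0], 0, 1],
  [[0, 0, 0], 0, 1],
  [[0, 0, 0], 0, 1],
])

```text
time_s: 15.1
ee_pos: [575.6, 242.9, 117.2]
ee_rot: [180.0, 0.0, 91.0]
force: [0.5, -4.9, 4.7]
gripper_width: 12.8
gripper_force: 45.0
```

```bash
python3 -c "
from workcell import env
s=env.state();print(s['ee_pos'],s['force'],s['gripper_force'],s['time_s'])
print(env.job_done())"
```

```text
[575.58873266 242.93270883 117.1726603 ] [ 0.50835834 -4.88975988  4.70851215] 45.00128388404846 15.1
the job is handed in; nothing more can be done
None
```

I handed the job in at 15.1 s: the webcam hangs flat on the post facing outward, the lock button is fully down, and the boom is held out about 68.5 mm with the pointer over the red clip (within about 1 mm by my measurements); the hand-in gave no verdict.

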